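# Set out the seasoning corner for the next cook

### The job

Get the seasonings ready for the next cook: draw the flat fish tin out sideways from under the wire rack, lay it flat on the middle of the chopping board with its long side along the board's long side, and stand the spice jar on the middle of the tin. Stand the cup, still upside down, on the middle of the round cork coaster, and stand the salt shaker on the counter directly to the left of the coaster as seen from the robot, a finger's width or two from the coaster's edge and level with its middle. Everything must end upright and let go; leave the ramekin and the steel bowl where they are.

Things in the scene. Friction and masses are not known exactly. Their poses are not given: they have to be found in the camera images.
- tin: loose flat metal fish tin with rounded corners, 105 mm long (x) x 60 wide (y) x 24 high, flat top, 0.11 to 0.22 kg; origin at the centre of its underside, z up. It starts on the counter under the wire rack, lengthwise, its -x end 40 to 56 mm out of the rack's front; it slides out along the rack's -x, gripped from above across the width of that end.
- jar: small round glass spice jar with a steel lid, 46 mm diameter, 62 mm high, about 0.12 kg; origin at the centre of its underside, z up. Loose, upright.
- shaker: slim salt shaker of steel, round, slightly tapered, 40 mm diameter at the foot, about 36 mm above, domed dark metal top, 75 mm high, about 0.11 kg; origin at the centre of its foot, z up. Loose, upright.
- cup: white ceramic cup without handle standing upside down (wide mouth on the counter, 67 mm diameter; narrowing to 55 mm at 70 mm height; 74 mm high), about 0.17 kg; origin at the centre of the mouth that stands on the counter, z up. Loose.
- board: small brown-maroon plastic chopping board, 130 mm (its x) x 180 mm (its y, the long side) x 10 mm thick, fixed on the counter; origin at the centre of its underside, z up, so its top is 10 mm above the origin.
- coaster: round cork coaster, 110 mm diameter, 6 mm thick, fixed on the counter; origin at the centre of its underside; its axes are parallel to the world's (its +y is left as seen from the robot, +x away from the robot).
- rack: low wire rack of steel, fixed on the counter, 126 mm wide (y) and 126 mm deep (x) over all, top of the wires at 39 mm, at least 30 mm free height below them, wire legs at the four corners, open on all sides between the legs; its front (-x) faces roughly to the robot. Origin on the counter under its middle, z up.
- ramekin: bystander, not to be moved: small open terracotta bowl, 70 mm across, 36 mm high; origin at the centre of its underside. Loose.
- bowl: bystander, not to be moved: open steel bowl, 110 mm across, 45 mm high; origin at the centre of its underside. Loose.
There are look-alikes about, which are no part of the job. Of the things shaped like the tin, the metal one is meant.

How it is judged:
By the outcome, as a careful person would: the job done as asked, in the order asked, and still so for the second after the job is handed in, with the robot touching nothing.
It also fails if it takes over 112 s, if anything falls off the work surface, if the arm or the gripper's body presses on something with over 40 N, if the wrist force passes 120 N, or if a joint passes its speed limit or range.

### The arm

A 7-joint arm with a two-finger parallel gripper is mounted at the origin on the work surface. World frame = base frame: x ahead of the robot, y to its left, z up, the work surface at z = 0. Lengths are in m, angles in rad, forces in N, time in s.
With the tool pointing down it reaches from about 0.425 to 0.8 m from the base axis. Payload 8.3 kg.
Tool frame: the origin (TCP) lies on the centre line of the jaws, within the pads' length; the fingertips stand 8 mm ahead of it and the grasp point (between the pads) lies 11 mm behind it (tips_ahead is the distance from the TCP to the fingertips, in m); z points along the fingers, y is the line along which they close (so a half turn about z gives the same grasp; the last joint's range is limited). The gripper opens to 85 mm and grips with 20 to 120 N. Pads are 22 mm wide; open, the fingers measure 114 mm over their backs; the gripper's body (76 mm by 85 mm) begins 54 mm behind the grasp point. The pads swing forward as they close: fully open they stand 13 mm farther back than shut.
Start: joints at [-1.198, 0.383, 0.016, 1.37, -0.006, 1.388, -0.046], TCP at [0.264, 0.567, 0.239] pointing down, gripper open.
Joint ranges: [-2.95, 2.95], [-0.25, 2.06], [-1.52, 1.56], [0.18, 2.33], [-1.44, 4.58], [0.02, 2.06], [-3.01, 3.01]. Speed limits (rad/s): [2.39, 2.39, 3.01, 3.01, 3.14, 3.14, 3.14].

### API

Orientations are given as a unit quaternion [w, x, y, z].
In Python, from cell import get_state, capture, job_done, tips_ahead gives the robot as it stands. The module is installed in compiled form; this text tells all that it offers.
- The arm moves only by the tool move_arm, never from a script. Its argument "moves" is a list of rows, each a list of 5 numbers: the shift along the world's x, y, z in mm, then the turn about the world's z in units of 6 degrees (1.0 is 6 degrees), then the finger opening in mm, from 0 to 85.4. In form: [[tx, ty, tz, twist, fingers], ...]. A call has 1 to 12 rows; each row is the pose to reach, as a shift and turn from the pose commanded when the call began; what a row does not reach only later rows make up. A row lasts 1/10 s, in which the tool goes at most 50 mm and 8.59 degrees, less where a joint would pass 70% of its speed; a pose out of reach is approached as far as the arm can. A call with a gripper value outside its range is refused whole. The fingers move at their own pace and stop on an object; the grip force is fixed at half the most. Time passes only in rows, so rows that repeat a pose let the fingers close. It gives the time, the measured TCP pose, the force, the opening and the grip force at its end, in the units of the state.
- get_state(): the state, without advancing time (a new reading comes with each control period).
- capture(name): name is "scene" or "top" or "wrist"; returns a dict with "image" (420x560x3 uint8, red, green, blue), "z_map" (420x560 float32, m along the optical axis (not along the pixel's ray), 0 where there is no reading), "fx", "fy", "cx", "cy" (pixels), "R" (3x3) and "t" (3): a world point X has camera coordinates R X + t; the wrist camera has in their place "tool_from_camera" (4x4, takes a point from camera to tool coordinates, whose origin is the TCP and whose axes are the flange's). Camera axes: x right, y down, z forward; pixel columns grow to the right and rows downward; lengths in m; the calibration is good to about 2 mm. A picture is of the moment at which its call begins: read the wrist's pose just before it.
- job_done(): hands the job in; it is judged then, once.
The state is a dict: "clock": time; "qpos": joint angles; "joint_vel": joint speeds; "tau": joint torques, N m; "tool_pos": TCP position; "orientation": TCP orientation; "force": force on the tool from outside, world axes, zero at the start; "wrist_torque": the same for the moment, N m; "width": finger opening in m; "gripper_force": force on a finger pad.
Only numpy, scipy, OpenCV 4.12 (cv2) and the standard library are available. Lean on these libraries where they do the work, as an engineer would, in place of code of your own. Each camera call takes 0.05 s, during which the arm holds its last target. There are 200 camera calls.

## Working session

There is one attempt and no reset: what is moved stays moved. The work goes in short steps, Python scripts to look and compute and a tool call to move; the robot and the scene stay as the last step left them, time stands still between calls to the robot, and variables do not carry over. Pictures are saved under pics/ and viewed, at most 14 in all, crops included, and the job is handed in when it is done.

Besides the shell and the picture viewer there is one more tool, called after "Call:" as name(argument=value, ...) on one line, values as JSON. move_arm: Moves the arm, as the interface text tells. Its arguments: {"type":"object","properties":{"moves":{"type":"array","items":{"type":"array","items":{"type":"number"}}}},"required":["moves"]}

```bash
mkdir -p pics; cat > h.py <<'E'
import numpy as np,cv2
from cell import get_state,capture,job_done,tips_ahead
def world(c,mask=None):
    z=c["z_map"];v,u=np.mgrid[:z.shape[0],:z.shape[1]]
    P=np.stack([(u-c["cx"])/c["fx"]*z,(v-c["cy"])/c["fy"]*z,z],-1)
    W=(P-np.array(c["t"]))@np.array(c["R"])
    W[z==0]=np.nan
    return W
E
python3 - <<'E'
from h import *
s=get_state();print({k:np.round(v,3) for k,v in s.items()},tips_ahead)
for n in("top","scene"):
    c=capture(n);cv2.imwrite(f"pics/{n}0.png",cv2.cvtColor(c["image"],cv2.COLOR_RGB2BGR))
    np.save(n+"W.npy",world(c)); np.save(n+"I.npy",c["image"])
E
```

```text
{'clock': np.float64(0.0), 'qpos': array([-1.198,  0.384,  0.016,  1.371, -0.006,  1.388, -0.047]), 'joint_vel': array([-0.   , -0.001,  0.001, -0.001,  0.   , -0.001, -0.001]), 'tau': array([-0.0000e+00, -6.2759e+01,  8.4400e-01, -3.7182e+01,  1.7000e-02,
        1.4000e-02, -0.0000e+00]), 'tool_pos': array([0.264, 0.566, 0.238]), 'orientation': array([-0.   ,  0.216,  0.976, -0.001]), 'force': array([-0.149, -0.453,  0.084]), 'wrist_torque': array([-0.063,  0.074,  0.009]), 'gripper_force': np.float64(0.0), 'width': np.float64(0.085)} 0.008
```

View pics/top0.png

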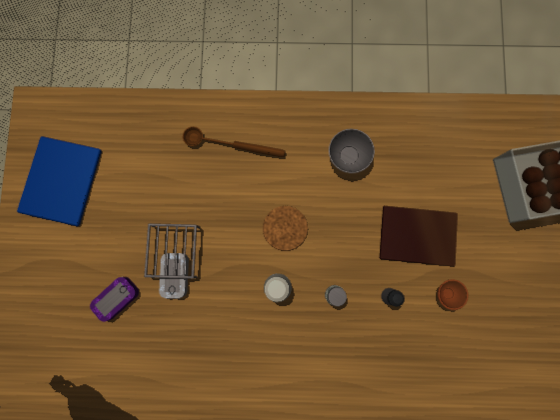

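View pics/scene0.png

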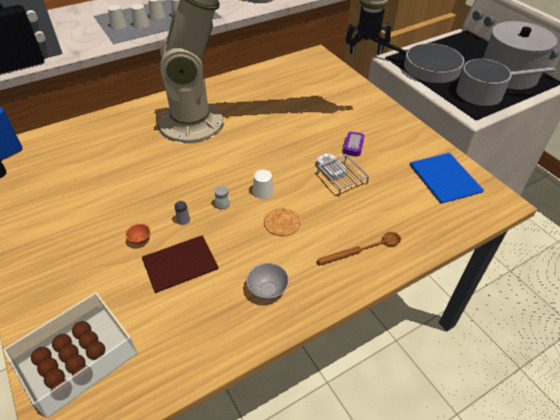

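Top view: the metal tin is at (173,275) under the rack (172,252), with a purple look-alike at (115,299). The maroon board is at (418,236), with a blue look-alike at (60,180). The coaster is at (285,228), cup (277,289), jar (337,297), dark-topped shaker (395,298), ramekin (452,295) and bowl (351,155). Next I'll measure these and take one close crop.

```bash
python3 - <<'E'
from h import *
W=np.load("topW.npy");I=np.load("topI.npy")
def reg(n,u,v,r,zlo,zhi):
    w=W[v-r:v+r,u-r:u+r].reshape(-1,3);m=(w[:,2]>zlo)&(w[:,2]<zhi);p=w[m]
    if len(p)<5: print(n,len(p));return
    ctr,sz,a=cv2.minAreaRect((p[:,:2]*1000).astype(np.float32))
    (cx,cy),rad=cv2.minEnclosingCircle((p[:,:2]*1000).astype(np.float32))
    print(n,len(p),"rect",np.round(ctr,1),np.round(sz,1),round(a,1),"circ",round(cx,1),round(cy,1),round(rad,1),"z",np.round(np.percentile(p[:,2],[5,50,95])*1000,1))
print("table z",W[330,200:300,2].mean(), "mm/px",(W[340,200]-W[340,300])*10)
reg("cup",277,289,20,.066,.09);reg("jar",337,297,16,.05,.09);reg("shaker",395,298,16,.05,.09)
reg("ram",452,295,22,.02,.05);reg("bowl",351,155,32,.03,.06)
reg("board",418,236,48,.005,.015);reg("coaster",285,228,30,.003,.01)
reg("rack",172,252,38,.032,.048);reg("tin",173,286,16,.016,.032);reg("purple",115,299,28,.014,.04)
def big(cx,cy,w,h,k):return cv2.resize(I[cy-h:cy+h,cx-w:cx+w],None,fx=k,fy=k,interpolation=cv2.INTER_CUBIC)
S=np.load("sceneI.npy")
def sb(x0,x1,y0,y1,k):return cv2.resize(S[y0:y1,x0:x1],None,fx=k,fy=k,interpolation=cv2.INTER_CUBIC)
a=np.hstack([big(150,270,65,50,4)[:,:],]) ;b=sb(165,285,160,230,4); 
o=np.zeros((690,800,3),np.uint8)[:600]
o[:270,:520]=a[:270] if a.shape[0]>270 else a
o[300:580,:480]=b
cv2.imwrite("pics/crop.png",cv2.cvtColor(o,cv2.COLOR_RGB2BGR))
E
```

```text
table z -0.0011778135916871973 mm/px [-0.06574002  2.36736539 -0.03332621]
cup 478 rect [452.1  49.3] [52.6 53.3] 2.0 circ 453.0 50.0 27.5 z [67.8 71.8 74.9]
jar 282 rect [439.4 -84.7] [39.5 40.4] 1.1 circ 438.9 -85.1 20.8 z [57.8 60.4 63.1]
shaker 230 rect [ 438.6 -214.6] [34.  34.6] 89.5 circ 438.6 -214.9 17.8 z [58.3 69.7 74.9]
ram 337 rect [ 447.7 -352. ] [68.3 67.6] 35.2 circ 448.8 -352.7 35.3 z [21.  32.2 36.7]
bowl 446 rect [ 780.  -119.6] [107.6 106.3] 89.5 circ 780.7 -119.4 54.7 z [31.3 40.7 45.7]
board 3981 rect [ 583.9 -286. ] [180.  130.3] 85.6 circ 583.2 -286.8 108.9 z [ 6.2  8.9 11.6]
coaster 1356 rect [588.1  33.2] [140.7 108.8] 17.2 circ 594.7 15.2 74.4 z [3.3 5.3 7.7]
rack 850 rect [533.6 301.7] [117.3 125.8] 89.9 circ 534.2 301.4 83.5 z [33.8 36.8 39.6]
tin 611 rect [456.3 297.1] [62.7 61.4] 1.3 circ 459.9 296.7 40.4 z [19.7 22.8 25.5]
purple 1171 rect [418.5 435.3] [ 61.  107.9] 44.8 circ 419.1 435.4 55.4 z [19.4 22.6 25.6]
```

View pics/crop.png

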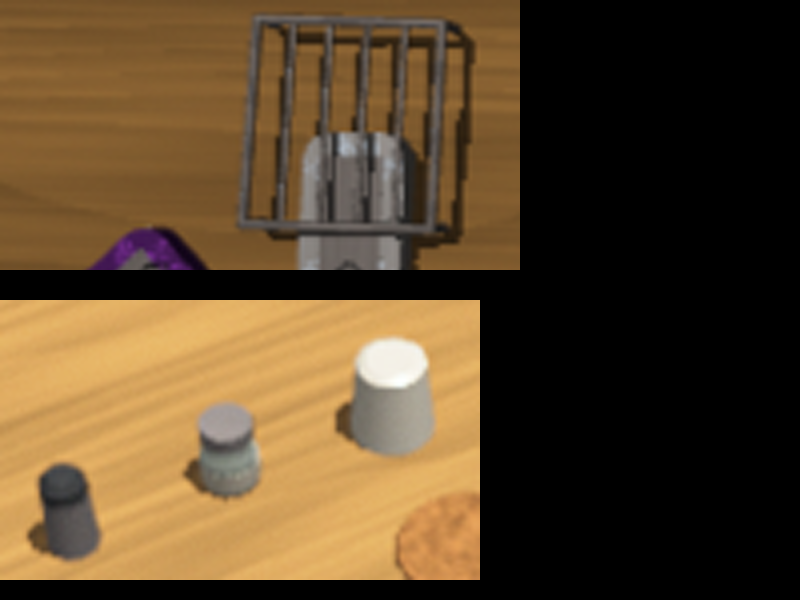

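```bash
python3 - <<'E'
from h import *
W=np.load("topW.npy");I=np.load("topI.npy")
hsv=cv2.cvtColor(I,cv2.COLOR_RGB2HSV)
v,u=np.mgrid[:420,:560]
def rect(p):return cv2.minAreaRect((p[:,:2]*1000).astype(np.float32))
# tin: all z 15..28 in rack area
m=(abs(u-173)<28)&(v>235)&(v<305)&(W[...,2]>.017)&(W[...,2]<.029)
lab=cv2.connectedComponentsWithStats(m.astype(np.uint8))
p=W[m];p=p[(p[:,1]>.255)&(p[:,1]<.34)]
print("tin all",len(p),rect(p))
q=p[p[:,0]<.46]
for x0 in np.arange(.42,.53,.01):
    r=p[(p[:,0]>=x0)&(p[:,0]<x0+.01)]
    if len(r)>5:print(round(x0,3),len(r),r[:,1].min().round(4),r[:,1].max().round(4))
print("xmin",p[:,0].min(),p[:,0].max())
# rack
m=(abs(u-172)<40)&(abs(v-252)<42)&(W[...,2]>.031)&(W[...,2]<.048)
p=W[m];print("rack",rect(p)); h=cv2.convexHull((p[:,:2]*1000).astype(np.float32))[:,0];print(np.round(cv2.approxPolyDP(h.reshape(-1,1,2),8,True)[:,0],0).tolist())
# board / coaster
sub=I[175:280,235:340].astype(int)
wood=np.median(I[170:185,290:330].reshape(-1,3),0);print("wood",wood,"cork",np.median(I[220:236,277:293].reshape(-1,3),0))
m=(abs(u-285)<28)&(abs(v-228)<26)&(W[...,2]>.0025)
n,l,st,ce=cv2.connectedComponentsWithStats(m.astype(np.uint8));k=1+st[1:,4].argmax();p=W[l==k]
print("coaster",st[k],p.mean(0),rect(p),cv2.minEnclosingCircle((p[:,:2]*1000).astype(np.float32)))
E
```

```text
tin all 942 ((476.2778015136719, 297.2944641113281), (102.9847183227539, 61.067527770996094), 0.6444358825683594)
0.42 56 0.273 0.3216
0.43 107 0.2671 0.3272
0.44 110 0.2671 0.3274
0.45 116 0.2668 0.3263
0.46 111 0.2667 0.3269
0.47 29 0.2676 0.3272
0.48 92 0.2673 0.3279
0.49 90 0.2675 0.3265
0.5 85 0.2678 0.3266
0.51 81 0.2676 0.3276
0.52 65 0.275 0.3232
xmin 0.42466150755637944 0.527980594873957
rack ((533.5886840820312, 301.7400817871094), (117.25973510742188, 125.76087188720703), 89.86225128173828)
[[596.0, 357.0], [473.0, 356.0], [471.0, 247.0], [594.0, 243.0]]
wood [130.  93.  47.] cork [120.  76.  38.]
coaster [ 263  206   46   45 1455] [0.59559729 0.03514522 0.00518708] ((595.4547729492188, 35.30990219116211), (108.09351348876953, 107.62352752685547), 26.988529205322266) ((596.9334716796875, 34.731964111328125), 55.93959426879883)
```

Call:
move_arm(moves=[[30,-45,-10,0.7,80],[60,-90,-20,1.4,80],[90,-135,-40,2.1,80],[120,-180,-55,2.8,80],[150,-225,-70,3.5,80],[179,-269,-88,4.25,80],[179,-269,-88,4.25,80],[179,-269,-88,4.25,80],[179,-269,-88,4.25,80],[179,-269,-88,4.25,80]])

```text
clock: 1.1
tool_pos: [0.442, 0.299, 0.1514]
orientation: [-0.0, -0.006, 1.0, 0.0]
force: [-0.3, 0.0, 0.5]
width: 0.0797
gripper_force: 0.0
```

```bash
cat >> h.py <<'E'
from scipy.spatial.transform import Rotation as Ro
def wcam():
    s=get_state();c=capture("wrist");q=s["orientation"]
    T=np.eye(4);T[:3,:3]=Ro.from_quat([q[1],q[2],q[3],q[0]]).as_matrix();T[:3,3]=s["tool_pos"]
    M=T@np.array(c["tool_from_camera"]);Mi=np.linalg.inv(M)
    c["R"]=Mi[:3,:3];c["t"]=Mi[:3,3]
    return c,world(c),s
def yaw(s):
    q=s["orientation"];y=Ro.from_quat([q[1],q[2],q[3],q[0]]).as_matrix()[:,1];return np.degrees(np.arctan2(y[1],y[0]))
def save(c,n):cv2.imwrite("pics/"+n,cv2.cvtColor(c["image"],cv2.COLOR_RGB2BGR))
E
python3 - <<'E'
from h import *
c,W,s=wcam();save(c,"w1.png");print(s["clock"],s["tool_pos"],yaw(s),s["width"])
np.save("wW.npy",W)
m=(W[...,2]>.018)&(W[...,2]<.029)&(W[...,0]<.46)&(abs(W[...,1]-.297)<.05);p=W[m]
print(m.sum(),cv2.minAreaRect((p[:,:2]*1000).astype(np.float32)) if m.sum() else 0,np.nanmin(p,0),np.nanmax(p,0),np.median(p[:,2]))
E
```

```text
1.1 [0.44200802 0.29897698 0.15140366] 90.6370024721542 0.0796996066634698
3965 ((440.9872741699219, 297.7932434082031), (38.12678527832031, 60.252628326416016), 0.40699031949043274) [0.42182576 0.26773427 0.01801131] [0.45999515 0.32798974 0.0266452 ] 0.023941146466774338
```

View pics/w1.png

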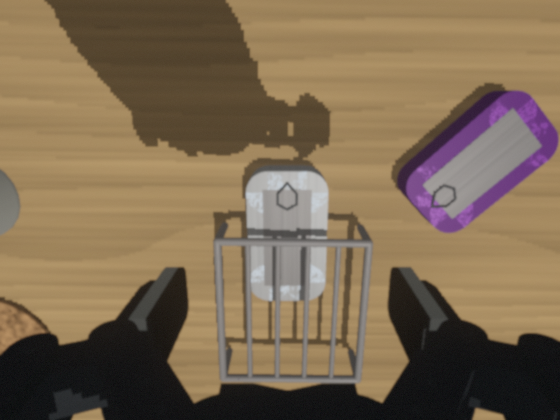

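The wrist view shows the metal tin (285,235) square under the rack, its end clear at (287,172), and the purple look-alike well away at (480,160). I'll descend and grip.

Call:
move_arm(moves=[[-2,-1,-40,0,80],[-2,-1,-80,0,80],[-2,-1,-110,0,80],[-2,-1,-130,0,80],[-2,-1,-140,0,80],[-2,-1,-140,0,80],[-2,-1,-140,0,50],[-2,-1,-140,0,50],[-2,-1,-140,0,50],[-2,-1,-140,0,50],[-2,-1,-140,0,50],[-2,-1,-140,0,50]])

```text
clock: 2.35
tool_pos: [0.4417, 0.2977, 0.0131]
orientation: [0.001, -0.005, 1.0, 0.001]
force: [-1.4, 0.2, 6.3]
width: 0.0585
gripper_force: 65.4
```

Call:
move_arm(moves=[[0,0,1,0,50],[-8,0,1,0,50],[-16,0,1,0,50],[-24,0,1,0,50],[-32,0,1,0,50],[-40,0,1,0,50],[-48,0,1,0,50],[-56,0,1,0,50],[-64,0,1,0,50],[-70,0,1,0,50],[-72,0,1,0,50],[-72,0,1,0,50]])

```text
clock: 3.55
tool_pos: [0.3685, 0.2972, 0.013]
orientation: [0.0, -0.005, 1.0, 0.001]
force: [1.2, -1.6, 7.5]
width: 0.0583
gripper_force: 65.6
```

```bash
python3 - <<'E'
from h import *
c,W,s=wcam();save(c,"w2.png");print(s["clock"],s["tool_pos"],yaw(s),s["width"])
c=capture("top");W=world(c);v,u=np.mgrid[:420,:560];p=W[(abs(u-173)<28)&(v>235)&(v<330)&(W[...,2]>.017)&(W[...,2]<.029)]
print(np.percentile(p,[1,99],axis=0).round(3))
cv2.imwrite("pics/t2.png",cv2.resize(cv2.cvtColor(c["image"],cv2.COLOR_RGB2BGR)[210:350,80:260],None,fx=4,fy=4))
E
```

```text
3.55 [0.36845938 0.29716441 0.01302374] 90.57321633558838 0.058286649528832175
[[0.382 0.266 0.018]
 [0.455 0.326 0.026]]
```

View pics/w2.png

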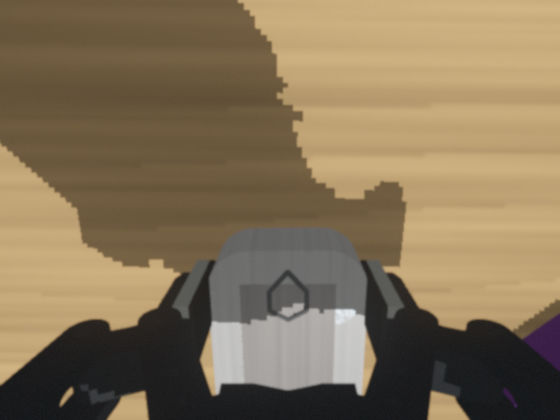

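Call:
move_arm(moves=[[0,0,15,0,50],[0,0,40,0,50],[0,0,70,0,50],[0,0,100,0,50],[10,-20,110,-0.7,50],[24,-50,115,-1.6,50],[36,-85,115,-2.6,50],[50,-120,115,-3.6,50],[64,-155,115,-4.6,50],[77,-190,115,-5.6,50],[91,-225,115,-6.6,50],[105,-260,115,-7.6,50]])

```text
clock: 4.85
tool_pos: [0.4723, 0.0349, 0.1262]
orientation: [-0.001, 0.386, 0.923, -0.001]
force: [0.5, 0.2, -2.9]
width: 0.0583
gripper_force: 65.0
```

Call:
move_arm(moves=[[15,-35,0,-1,50],[29,-70,0,-2,50],[43,-105,0,-3,50],[57,-140,0,-4,50],[71,-175,0,-5,50],[85,-210,0,-6,50],[97,-240,0,-7,50],[107,-268,0,-7.7,50],[113,-288,0,-8.23,50],[113,-290,0,-8.23,50],[113,-290,0,-8.23,50],[113,-290,0,-8.23,50]])

```text
clock: 6.05
tool_pos: [0.5862, -0.2517, 0.1265]
orientation: [-0.001, 0.734, 0.68, 0.0]
force: [0.4, 0.7, -2.3]
width: 0.0586
gripper_force: 65.0
```

```bash
python3 - <<'E'
from h import *
c,W,s=wcam();save(c,"w3.png");print(s["clock"],s["tool_pos"],yaw(s),s["width"],s["force"])
c=capture("scene");save(c,"s3.png")
c=capture("top");W=world(c)
m=(W[...,2]>.085)&(W[...,2]<.16)&(W[...,1]<-.2)&(W[...,1]>-.42)&(W[...,0]>.48)&(W[...,0]<.7);p=W[m]
q=p[p[:,1]<-.275]; print(len(q),np.percentile(q,[2,50,98],axis=0).round(4))
for y in np.arange(-.36,-.26,.01):
    r=p[(p[:,1]>y)&(p[:,1]<y+.01)]
    if len(r)>4: print(y.round(3),len(r),r[:,0].min().round(4),r[:,0].max().round(4),np.median(r[:,2]).round(4))
E
```

```text
6.05 [ 0.58622799 -0.25174239  0.12647839] -4.363131258114928 0.05855640263585344 [ 0.40647353  0.65185224 -2.29046535]
19 [[ 0.5544 -0.3108  0.1174]
 [ 0.5559 -0.306   0.1353]
 [ 0.5581 -0.2983  0.1387]]
-0.31 14 0.5544 0.558 0.1352
```

View pics/s3.png

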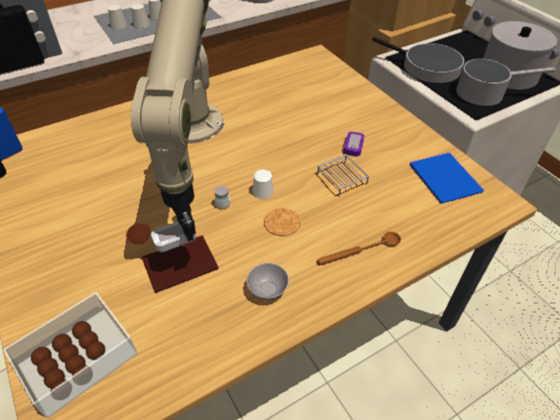

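Call:
move_arm(moves=[[0,-1,-35,0,50],[0,-1,-65,0,50],[0,-1,-85,0,50],[0,-1,-95,0,50],[0,-1,-99,0,50],[0,-1,-101,0,50],[0,-1,-103,0,50],[0,-1,-103,0,50],[0,-1,-103,0,50]])

```text
clock: 7.1
tool_pos: [0.5872, -0.2546, 0.025]
orientation: [0.0, 0.734, 0.679, 0.0]
force: [0.2, -0.1, -2.1]
width: 0.0585
gripper_force: 65.0
```

Call:
move_arm(moves=[[0,1,-1,0,50],[0,1,-2,0,50],[0,1,-3,0,50],[0,1,-3,0,50]])

```text
clock: 7.5
tool_pos: [0.5871, -0.2534, 0.0231]
orientation: [0.0, 0.734, 0.679, 0.001]
force: [-6.3, 3.7, 12.8]
width: 0.0583
gripper_force: 66.8
```

Contact. I'll release gently and lift.

Call:
move_arm(moves=[[0,0,0,0,64],[0,0,0,0,70],[0,0,0,0,78],[0,0,0,0,80],[0,0,10,0,80],[0,0,40,0,80],[0,0,90,0,80],[-20,30,130,0,80],[-60,60,140,0,80],[-105,100,140,0,80],[-145,140,140,0,80],[-148,168,140,0,80]])

```text
clock: 8.7
tool_pos: [0.4361, -0.0858, 0.1616]
orientation: [-0.0, 0.735, 0.678, 0.0]
force: [0.9, 1.1, 0.5]
width: 0.0804
gripper_force: 0.0
```

Call:
move_arm(moves=[[0,0,0,0,80],[0,0,0,0,80]])

```text
clock: 8.9
tool_pos: [0.4389, -0.0844, 0.1622]
orientation: [0.0, 0.733, 0.68, 0.001]
force: [-0.5, -1.0, 0.3]
width: 0.0803
gripper_force: 0.0
```

```bash
python3 - <<'E'
from h import *
c=capture("top");W=world(c)
v,u=np.mgrid[:420,:560]
def mr(m):
    p=W[m];return len(p),cv2.minAreaRect((p[:,:2]*1000).astype(np.float32)),np.median(p[:,2])
B=(abs(u-418)<48)&(abs(v-236)<40)
print("tin",mr(B&(W[...,2]>.028)&(W[...,2]<.042)));print("board",mr(B&(W[...,2]>.005)&(W[...,2]<.015)))
o=cv2.cvtColor(c["image"],cv2.COLOR_RGB2BGR)[180:320,240:480];cv2.imwrite("pics/t4.png",cv2.resize(o,None,fx=3,fy=3))
c,W,s=wcam();save(c,"w4.png");print(s["clock"],s["tool_pos"],yaw(s))
p=W[(W[...,2]>.055)&(W[...,2]<.07)&(np.hypot(W[...,0]-.439,W[...,1]+.085)<.04)]
print(len(p),cv2.minEnclosingCircle((p[:,:2]*1000).astype(np.float32)) if len(p) else 0)
E
```

```text
tin (1134, ((586.6642456054688, -287.2104797363281), (106.4403305053711, 60.36573791503906), 85.92960357666016), np.float64(0.032980652305130545))
board (2832, ((570.5252685546875, -285.4211120605469), (180.42660522460938, 156.44741821289062), 85.513427734375), np.float64(0.008770501782454667))
8.95 [ 0.43924564 -0.08562364  0.16214104] -4.430196125681832
2956 ((437.27508544921875, -84.57425689697266), 20.876962661743164)
```

View pics/t4.png

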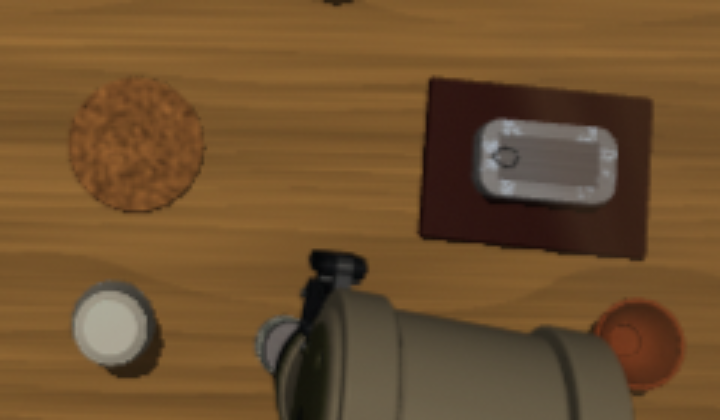

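Call:
move_arm(moves=[[-1,1,-40,0,80],[-1,1,-80,0,80],[-1,1,-110,0,80],[-1,1,-130,0,80],[-1,1,-140,0,80],[-1,1,-140,0,80],[-1,1,-140,0,38],[-1,1,-140,0,38],[-1,1,-140,0,38],[-1,1,-140,0,38],[-1,1,-140,0,38],[-1,1,-140,0,38]])

```text
clock: 10.2
tool_pos: [0.4388, -0.0846, 0.0228]
orientation: [0.001, 0.734, 0.679, 0.001]
force: [-2.5, -1.4, 10.0]
width: 0.0434
gripper_force: 59.9
```

Call:
move_arm(moves=[[0,0,10,0,38],[0,0,35,0,38],[0,0,70,0,38],[0,0,100,0,38],[15,-20,110,0,38],[38,-50,110,0,38],[62,-85,110,0,38],[86,-120,110,0,38],[110,-155,110,0,38],[134,-188,110,0,38],[147,-202,110,0,38],[147,-202,110,0,38]])

```text
clock: 11.4
tool_pos: [0.5853, -0.2892, 0.1318]
orientation: [0.001, 0.735, 0.678, -0.001]
force: [-0.8, -0.4, -1.3]
width: 0.0436
gripper_force: 61.8
```

Call:
move_arm(moves=[[0,0,-10,0,38],[0,0,-35,0,38],[0,0,-55,0,38],[0,0,-65,0,38],[0,0,-70,0,38],[0,0,-72,0,38],[0,0,-72,0,38],[0,0,-72,0,38]])

```text
clock: 12.2
tool_pos: [0.5853, -0.2867, 0.0603]
orientation: [0.001, 0.734, 0.679, 0.0]
force: [-0.3, -0.3, -1.1]
width: 0.0431
gripper_force: 61.8
```

Call:
move_arm(moves=[[0,0,-1,0,38],[0,0,-2,0,38],[0,0,-3,0,38],[0,0,-3,0,38]])

```text
clock: 12.6
tool_pos: [0.5849, -0.2866, 0.057]
orientation: [0.0, 0.734, 0.679, 0.0]
force: [-1.3, 0.8, 4.9]
width: 0.0438
gripper_force: 62.3
```

Call:
move_arm(moves=[[0,0,0,0,50],[0,0,0,0,60],[0,0,0,0,75],[0,0,0,0,85],[0,0,15,0,85],[0,0,50,0,85],[0,0,95,0,85],[0,0,125,0,85],[-10,40,125,0,85],[-25,85,125,0,85],[-40,130,125,0,85],[-55,170,125,0,85]])

```text
clock: 13.8
tool_pos: [0.5293, -0.1144, 0.1822]
orientation: [0.0, 0.734, 0.679, 0.001]
force: [0.1, 0.2, 1.1]
width: 0.0846
gripper_force: 0.0
```

Call:
move_arm(moves=[[-20,45,0,0,85],[-40,90,0,0,85],[-60,135,0,0,85],[-77,166,0,0,85],[-77,166,0,0,85],[-77,166,0,0,85]])

```text
clock: 14.4
tool_pos: [0.453, 0.05, 0.1824]
orientation: [0.0, 0.733, 0.68, 0.001]
force: [0.9, -0.8, 0.7]
width: 0.0849
gripper_force: 0.0
```

```bash
python3 - <<'E'
from h import *
c=capture("scene");o=cv2.cvtColor(c["image"],cv2.COLOR_RGB2BGR)[160:300,110:310];cv2.imwrite("pics/s5.png",cv2.resize(o,None,fx=3,fy=3))
c=capture("top");W=world(c);v,u=np.mgrid[:420,:560]
def circ(p):return len(p),cv2.minEnclosingCircle((p[:,:2]*1000).astype(np.float32)) if len(p) else 0
B=(abs(u-418)<48)&(abs(v-236)<40)
print("jar",circ(W[B&(W[...,2]>.088)&(W[...,2]<.105)]));p=W[B&(W[...,2]>.028)&(W[...,2]<.042)];print("tin",cv2.minAreaRect((p[:,:2]*1000).astype(np.float32)))
c,W,s=wcam();print(s["clock"],s["tool_pos"],yaw(s))
print("cup",circ(W[(W[...,2]>.07)&(W[...,2]<.08)&(np.hypot(W[...,0]-.452,W[...,1]-.05)<.05)]))
m=(W[...,2]>.0028)&(W[...,2]<.012)&(np.hypot(W[...,0]-.595,W[...,1]-.035)<.062);print("coaster",circ(W[m]))
E
```

```text
jar (300, ((586.3321533203125, -286.97845458984375), 21.4785099029541))
tin ((586.4811401367188, -287.3564147949219), (106.50084686279297, 60.247154235839844), 86.16981506347656)
14.5 [0.45345639 0.04829738 0.18199977] -4.564263818590163
cup (4431, ((451.0548095703125, 51.12673568725586), 27.28689193725586))
coaster (12342, ((593.8259887695312, 35.8419189453125), 55.19295883178711))
```

View pics/s5.png

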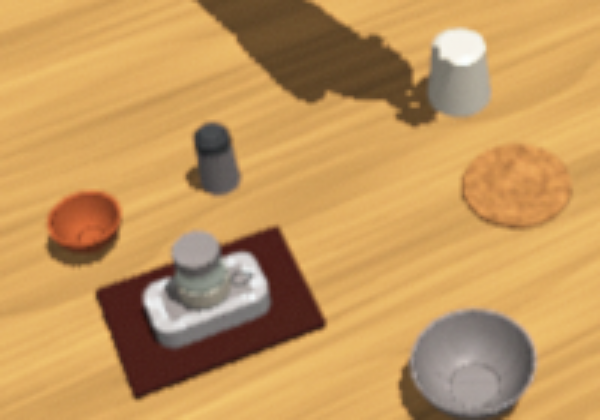

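The jar stands upright on the middle of the tin, at (200,270) in the crop. Next, the cup.

Call:
move_arm(moves=[[-2,1,-40,0,85],[-2,1,-80,0,85],[-2,1,-115,0,85],[-2,1,-140,0,85],[-2,1,-155,0,85],[-2,1,-155,0,85],[-2,1,-155,0,52],[-2,1,-155,0,52],[-2,1,-155,0,52],[-2,1,-155,0,52],[-2,1,-155,0,52],[-2,1,-155,0,52]])

```text
clock: 15.75
tool_pos: [0.4519, 0.05, 0.0281]
orientation: [0.0, 0.734, 0.679, 0.001]
force: [-4.1, -3.0, 9.6]
width: 0.0597
gripper_force: 62.4
```

Call:
move_arm(moves=[[0,0,5,0,52],[0,0,15,0,52],[0,0,30,0,52],[0,0,40,0,52],[0,0,40,0,52]])

```text
clock: 16.25
tool_pos: [0.4521, 0.051, 0.0682]
orientation: [0.001, 0.734, 0.679, 0.002]
force: [-0.7, 0.0, -2.0]
width: 0.0595
gripper_force: 65.0
```

```bash
python3 - <<'E'
from h import *
c=capture("scene");o=cv2.cvtColor(c["image"],cv2.COLOR_RGB2BGR)[100:260,200:360];cv2.imwrite("pics/s6.png",cv2.resize(o,None,fx=3,fy=3))
E
```

```text
(no output)
```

View pics/s6.png

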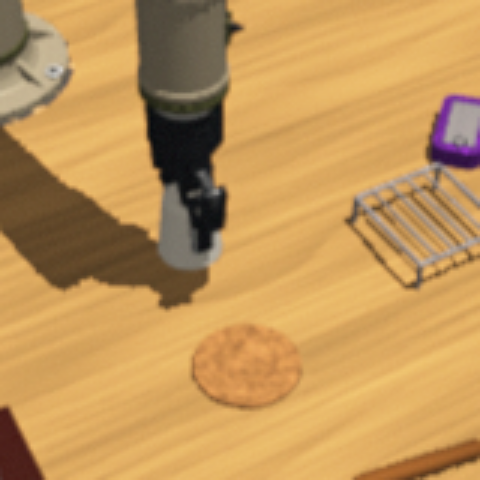

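Call:
move_arm(moves=[[25,-3,10,0,52],[60,-6,10,0,52],[95,-10,10,0,52],[125,-13,10,0,52],[143,-15,10,0,52],[143,-15,5,0,52],[143,-15,-10,0,52],[143,-15,-22,0,52],[143,-15,-29,0,52],[143,-15,-31,0,52],[143,-15,-32,0,52],[143,-15,-32,0,52]])

```text
clock: 17.5
tool_pos: [0.5932, 0.0358, 0.0343]
orientation: [-0.0, 0.734, 0.679, -0.0]
force: [-0.2, 0.3, 1.5]
width: 0.0596
gripper_force: 65.4
```

Call:
move_arm(moves=[[0,0,-1,0,52],[0,0,-1,0,62],[0,0,-1,0,72],[0,0,-1,0,85],[0,0,-1,0,85],[0,0,15,0,85],[0,0,50,0,85],[0,0,95,0,85],[0,0,135,0,85],[-12,-20,150,0,85],[-35,-60,150,0,85],[-60,-100,150,0,80]])

```text
clock: 18.7
tool_pos: [0.5339, -0.0653, 0.1862]
orientation: [0.001, 0.733, 0.68, 0.001]
force: [1.3, -2.3, -0.1]
width: 0.08
gripper_force: 0.0
```

Call:
move_arm(moves=[[-24,-40,0,0,80],[-48,-80,0,0,80],[-72,-120,0,0,80],[-94,-150,0,0,80],[-94,-150,0,0,80],[-94,-150,0,0,80]])

```text
clock: 19.3
tool_pos: [0.4395, -0.2152, 0.1853]
orientation: [0.0, 0.735, 0.678, 0.001]
force: [0.3, 1.4, -0.1]
width: 0.0802
gripper_force: 0.0
```

```bash
python3 - <<'E'
from h import *
c=capture("top");W=world(c);v,u=np.mgrid[:420,:560]
def circ(p):return len(p),cv2.minEnclosingCircle((p[:,:2]*1000).astype(np.float32)) if len(p) else 0
print("cup",circ(W[(W[...,2]>.074)&(W[...,2]<.087)&(np.hypot(W[...,0]-.595,W[...,1]-.035)<.06)]))
p=W[(W[...,2]>.0025)&(W[...,2]<.012)&(np.hypot(W[...,0]-.595,W[...,1]-.035)<.06)];print("coaster",circ(p))
c,W,s=wcam();print(s["clock"],s["tool_pos"],yaw(s))
print("shaker",circ(W[(W[...,2]>.055)&(W[...,2]<.08)&(np.hypot(W[...,0]-.439,W[...,1]+.215)<.04)]))
E
```

```text
cup (437, ((595.051513671875, 36.099464416503906), 27.299896240234375))
coaster (909, ((593.7744750976562, 31.975893020629883), 58.64708709716797))
19.35 [ 0.44026448 -0.21403596  0.18505228] -4.4549211071695884
shaker (1964, ((436.95050048828125, -214.49642944335938), 18.046546936035156))
```

Call:
move_arm(moves=[[-2,0,-40,0,80],[-2,0,-80,0,80],[-2,0,-115,0,80],[-2,0,-145,0,80],[-2,0,-160,0,80],[-2,0,-160,0,80],[-2,0,-160,0,30],[-2,0,-160,0,30],[-2,0,-160,0,30],[-2,0,-160,0,30],[-2,0,-160,0,30],[-2,0,-160,0,30]])

```text
clock: 20.6
tool_pos: [0.4389, -0.2145, 0.0259]
orientation: [0.001, 0.734, 0.679, 0.001]
force: [-2.8, 1.9, 10.7]
width: 0.0351
gripper_force: 59.3
```

Call:
move_arm(moves=[[0,0,0,0,30],[0,0,8,0,30],[0,0,30,0,30],[0,0,70,0,30],[0,0,110,0,30],[0,0,130,0,30]])

```text
clock: 21.2
tool_pos: [0.4388, -0.2155, 0.1582]
orientation: [0.002, 0.734, 0.679, 0.001]
force: [0.3, -0.2, -0.2]
width: 0.0354
gripper_force: 60.6
```

Call:
move_arm(moves=[[10,20,0,0,30],[24,52,0,0,30],[40,90,0,0,30],[57,128,0,0,30],[74,166,0,0,30],[91,204,0,0,30],[108,242,0,0,30],[125,280,0,0,30],[140,315,0,0,30],[152,340,0,0,30],[156,349,0,0,30],[156,349,0,0,30]])

```text
clock: 22.4
tool_pos: [0.5938, 0.1361, 0.1544]
orientation: [0.0, 0.733, 0.68, -0.0]
force: [-0.2, -0.8, -0.4]
width: 0.0351
gripper_force: 60.6
```

Call:
move_arm(moves=[[0,0,0,0,30],[0,0,-30,0,30],[0,0,-70,0,30],[0,0,-100,0,30],[0,0,-118,0,30],[0,0,-125,0,30],[0,0,-128,0,30],[0,0,-129,0,30],[0,0,-129,0,30]])

```text
clock: 23.3
tool_pos: [0.5945, 0.1344, 0.0265]
orientation: [0.0, 0.734, 0.679, 0.001]
force: [-0.4, 0.0, -1.0]
width: 0.0355
gripper_force: 60.5
```

Call:
move_arm(moves=[[0,0,-1,0,30],[0,0,-2,0,30],[0,0,-2,0,30]])

```text
clock: 23.6
tool_pos: [0.5947, 0.1346, 0.0259]
orientation: [0.0, 0.734, 0.679, 0.001]
force: [-5.9, -1.9, 14.5]
width: 0.0355
gripper_force: 62.4
```

Call:
move_arm(moves=[[0,0,0,0,42],[0,0,0,0,55],[0,0,0,0,70],[0,0,0,0,70],[0,0,15,0,70],[0,0,50,0,70],[0,0,95,0,70],[0,0,140,0,70],[-30,30,180,0,70],[-70,70,200,0,70],[-100,110,200,0,70],[-120,150,200,0,70]])

```text
clock: 24.8
tool_pos: [0.4786, 0.2755, 0.2258]
orientation: [-0.0, 0.735, 0.678, 0.002]
force: [0.9, 0.9, 0.1]
width: 0.0698
gripper_force: 0.0
```

Call:
move_arm(moves=[[-20,40,0,0,70],[-40,80,0,0,70],[-60,120,0,0,70],[-60,120,0,0,70],[-60,120,0,0,70]])

```text
clock: 25.3
tool_pos: [0.4185, 0.3961, 0.2237]
orientation: [0.0, 0.733, 0.68, 0.0]
force: [0.4, -0.9, 0.1]
width: 0.0702
gripper_force: 0.0
```

```bash
python3 - <<'E'
from h import *
c=capture("scene");o=cv2.cvtColor(c["image"],cv2.COLOR_RGB2BGR)[140:310,100:380];cv2.imwrite("pics/s7.png",cv2.resize(o,None,fx=2.8,fy=2.8))
c=capture("top");W=world(c);save(c,"t7.png")
def circ(x,y,a,b,r=.06):
    p=W[(W[...,2]>a)&(W[...,2]<b)&(np.hypot(W[...,0]-x,W[...,1]-y)<r)];return len(p),cv2.minEnclosingCircle((p[:,:2]*1000).astype(np.float32)) if len(p) else 0
print("cup",circ(.595,.035,.074,.087));print("shaker",circ(.595,.135,.055,.08,.04));print("jar",circ(.586,-.287,.088,.105))
print("ram",circ(.448,-.352,.02,.05));print("bowl",circ(.780,-.12,.03,.06,.07))
p=W[(W[...,2]>.028)&(W[...,2]<.042)&(np.hypot(W[...,0]-.586,W[...,1]+.287)<.08)];print("tin",cv2.minAreaRect((p[:,:2]*1000).astype(np.float32)),get_state()["tool_pos"])
E
```

```text
cup (439, ((594.9609985351562, 36.124298095703125), 27.238115310668945))
shaker (190, ((596.439453125, 133.00042724609375), 17.872831344604492))
jar (301, ((586.2903442382812, -287.1587219238281), 21.01490592956543))
ram (335, ((448.4011535644531, -352.40576171875), 34.67131042480469))
bowl (450, ((780.9168090820312, -119.46495056152344), 54.9676513671875))
tin ((586.3556518554688, -287.4287414550781), (105.98387908935547, 60.089778900146484), 86.07781219482422) [0.42027206 0.39379328 0.22369191]
```

View pics/s7.png

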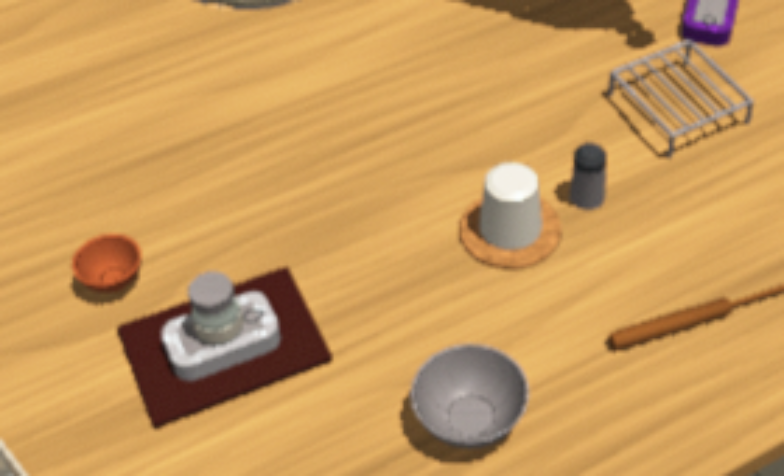

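The crop shows the jar on the tin on the board (215,330), the cup on the coaster (510,215) and the shaker to its left with a gap of about 22 mm (590,180). The ramekin and bowl haven't moved. I'll hand it in.

```bash
python3 -c "
from cell import job_done;print(job_done())"
```

```text
the job is handed in; nothing more can be done
None
```

The job is handed in at about 25 s: the jar stands on the tin in the middle of the board, the upside-down cup is on the coaster, the shaker is about 22 mm to the coaster's left, and the ramekin and bowl haven't moved; no verdict was returned.

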